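# Roll down the glued card

### The job

Press the freshly glued card flat in its gluing jig, whose far half slopes up a little, differently each time: pick up the wooden palm board by its handle, lay it flat on the roller, and with steady, firm but gentle downward pressure (about 12 N, felt, not guessed) roll the roller (no dragging) along the card until it drops off the card's end and is held snug and square against the end stop. Then lift the palm board off, leaving the roller resting at the stop, and lay the board flat back on its cork mat and let go. Leave the other things on the table alone.

Things in the scene. Friction and masses are not known exactly. Their poses are not given: they have to be found in the camera images.
- jig: Fixed plywood jig, 160 mm (its x) by 270 mm (its y) by 18 mm thick; origin at the centre of its underside. Its +y is the rolling direction, towards the end stop. On it lies the card, 135 mm wide, from jig y = -118 to +70 mm; then comes a seat of bare plywood, 18 mm above the table, in front of the stop. A strip 8 mm high closes the other end (y = -121 to -135 mm).
- stop: Fixed wooden end stop on the jig, 160 mm (x) by 24 mm (y) by 16 mm high (its top 34 mm above the table); origin at the centre of its underside, axes as the jig's. Its face towards the roller is at jig y = +105 mm, 12 mm from its origin. A roller snug against it has its axis at jig y = +87 mm; one that meets it askew is squared by pressing and pushing on some 10 to 25 mm with the board.
- roller_center (a point): Centre of the loose dark wooden roller, a plain cylinder 36 mm in diameter, 110 mm long, about 0.12 kg; x axis along the cylinder. It starts on the level part of the card, at jig y = -55 to -30 mm, within 5 degrees of the jig's x axis. Its top is then 56 mm above the table, at the stop 54 mm. Under the palm board it advances half as far as the board does.
- roller: The same roller, whole: its origin is on its skin, below the centre at the start, and turns with it; x along the cylinder, z up at the start.
- palm_grip (a point): Grip point of the loose palm board, 34 mm above its flat underside, in the middle of its handle. Board 100 mm (x) by 180 mm (y) by 10 mm, about 0.22 kg; on top at its centre a handle block 70 mm long (x), 24 mm thick (y: pinch across this), its top 52 mm above the underside. It starts flat on the cork mat. To roll, its y is laid along the jig's y.
- palm: The same palm board, whole: origin at the centre of its underside, axes as above.
- mat: Fixed cork mat, the palm board's place, 140 mm (x) by 210 mm (y) by 4 mm thick; origin at the centre of its underside. It lies to the left or to the right of the jig.
- caddy: Bystander: fixed clear tray 100 x 130 x 30 mm holding three upright glue sticks (top 98 mm above the table), origin under its centre; it is on the other side of the jig from the mat.
- jar0: Bystander: loose jar with a black cap, 48 mm in diameter, 62 mm high, origin at the centre of its underside.
- jar1: Bystander: a second such jar.
- jar2: Bystander: a third such jar.
- bowl: Bystander: loose terracotta bowl, 90 mm in diameter, 35 mm high, origin at the centre of its underside.
- mug: Bystander: loose terracotta mug, 80 mm in diameter, 85 mm high, origin at the centre of its underside.
- gluestick_mid (a point): Bystander: loose glue stick standing upright, 29 mm in diameter, 92 mm high; the point is its centre.
- leaf_hinge (a point): Middle of the hinge under the card, jig y = -20 mm, 18 mm above the table. Up to here the card is level, its top 20 mm above the table; from here on it lies on a hinged leaf, rigid and stiffly set, that rises evenly by 0.2 to 5 mm up to the card's end, differently each time (not measured). The card wants 7 to 18 N of pressing all along; over 22 N spoils it. 1 mm of height is about 20 N: feel it.
Not all that is in view belongs to the job. There is more than one size of the palm; the job needs the smaller.

How it is judged:
On the way, in this order (a step that is already met when the one before it is completed fails the run):
1. the palm board presses the roller on the card where it started (contact force between palm and roller above 6 N and distance of roller_center from where it was at the start of the episode below 0.015 m), for 0.1 s.
2. after half a turn the roller has rolled (not slid) about 57 mm, still pressed on the card (contact force between palm and roller above 6 N and distance of roller_center from where it was at the start of the episode between 0.044 and 0.069 m and angle between roller's own z axis and vertical above 2.1 rad), for 0.1 s.
3. near the card's end (jig y 48 to 71 mm) the roller is still pressed (contact force between palm and roller above 6 N and y of roller_center in the frame of jig between 0.048 and 0.071 m), for 0.1 s.
4. the palm board holds the roller square against the stop (contact force between roller and stop above 1 N and contact force between palm and roller above 3 N and angle between the x axis of roller and the x axis of jig, either way round below 0.03 rad), for 0.2 s.
At the end, for the whole second after the job is handed in: Roller at rest between card and stop: within 2.5 mm of the stop's face, parallel to it within 0.035 rad, within 30 mm of the jig's centre line. Palm board released, at rest, flat on its cork mat (handle up), its centre within 40 mm of the mat's centre along each mat axis (y of roller_center in the frame of jig between 0.0845 and 0.0885 m and x of roller_center in the frame of jig between -0.03 and 0.03 m and height (world z) of roller_center below 0.0385 m and angle between the x axis of roller and the x axis of jig, either way round below 0.035 rad and linear speed of each of roller, palm below 0.01 m/s and x of palm in the frame of mat between -0.04 and 0.04 m and y of palm in the frame of mat between -0.04 and 0.04 m and angle between palm's own z axis and vertical below 0.05 rad and height (world z) of palm below 0.008 m); the robot touches nothing.
It fails at once if the roller is pressed with more than 22 N (contact force between palm and roller above 22 N).
It fails at once if the roller is rammed against the stop with more than 25 N (contact force between roller and stop above 25 N).
It fails at once if a bystander is moved by more than 25 mm (distance of any of jar0, jar1, jar2, bowl, mug, gluestick_mid from where it was at the start of the episode above 0.025 m).
It also fails if it takes over 72 s, if anything falls off the work surface, if the arm or the gripper's body presses on something with over 40 N, if the wrist force passes 120 N, or if a joint passes its speed limit or range.

### The arm

A 6-joint arm with a two-finger parallel gripper is mounted at the origin on the work surface. World frame = base frame: x ahead of the robot, y to its left, z up, the work surface at z = 0. Lengths are in m, angles in rad, forces in N, time in s.
With the tool pointing down it reaches from about 0.35 to 0.775 m from the base axis. Payload 5.5 kg.
Tool frame: the origin (TCP) lies midway between the tips of the shut fingers; the grasp point (between the pads) lies 19 mm behind it; z points along the fingers, x is the direction in which the jaws open and shut, and the axes are right-handed (so a half turn about z gives the same grasp; the last joint's range is limited). The gripper opens to 85 mm and grips with 20 to 120 N. Pads are 22 mm wide; open, the fingers measure 114 mm over their backs; the gripper's body (76 mm by 85 mm) begins 54 mm behind the grasp point. The pads swing forward as they close: fully open they stand 13 mm farther back than shut.
Start: joints at [-1.425, 0.313, 0.046, 1.304, 0, 1.431], TCP at [0.162, -0.552, 0.231] pointing down, gripper open.
Joint ranges: [-2.76, 2.76], [-0.86, 1.69], [-1.03, 1.26], [-2.2, 2.34], [-1.47, 1.5], [-3.14, 3.14]. Speed limits (rad/s): [2.57, 2.57, 3.14, 3.14, 3.14, 3.14].

### API

Orientations are given as a unit quaternion [w, x, y, z].
In Python, from workcell import env gives the robot as it stands. The module is installed in compiled form; this text tells all that it offers.
- The arm moves only by the tool apply_moves, never from a script. Its argument "moves" is a list of rows, each a list of 3 entries, a list of its own where there are three numbers: the shift along the tool's x, y, z in cm, then the turn about the tool's z in degrees, then the opening, from 0 (shut) to 1 (fully open). In form: [[[x, y, z], yaw, gripper], ...]. A call has exactly 10 rows; each row is the pose to reach, as a shift and turn from the pose commanded when the call began, along the tool's axes at that moment; what a row does not reach only later rows make up. A row lasts 1/8 s, in which the tool goes at most 62.5 mm and 10.7 degrees, less where a joint would pass 70% of its speed; a pose out of reach is approached as far as the arm can. A call with a gripper value outside its range is refused whole. The fingers move at their own pace and stop on an object; "squeeze" is the grip in N (left out, the last holds). Time passes only in rows, so rows that repeat a pose let the fingers close, or fill a call up. It gives the time, the measured TCP pose, the force and the opening at its end, in the units of the state.
- env.get_state(): the state, without advancing time (a new reading comes with each control period).
- env.read_camera(name): name is "scene" or "side" or "wrist"; returns a dict with "pixels" (420x560x3 uint8, red, green, blue), "fov_y" (degrees; the focal length in pixels is half the picture's height over the tangent of half this angle, whatever the lens; pixels are square), "cx", "cy" (the principal point, pixels), "world_from_camera" (4x4, takes a point from camera to world coordinates); the wrist camera has in their place "hand_eye" (4x4, takes a point from camera to tool coordinates, whose origin is the TCP and whose axes are the tool frame's). Camera axes: x right, y down, z forward; pixel columns grow to the right and rows downward; lengths in m; the calibration is good to about 2 mm. A picture is of the moment at which its call begins: read the wrist's pose just before it. There is no depth.
- env.hand_in(): hands the job in, once; it reports no verdict.
The state is a dict: "clock": time; "joint_pos": joint angles; "qvel": joint speeds; "tau": joint torques, N m; "tcp_pos": TCP position; "orientation": TCP orientation; "wrist_force": force on the tool from outside, world axes, zero at the start; "ft_torque": the same for the moment, N m; "finger_gap": finger opening in m.
Only numpy, scipy, OpenCV 4.12 (cv2) and the standard library are available. Lean on these libraries where they do the work, as an engineer would, in place of code of your own. Each camera call takes 0.05 s, during which the arm holds its last target.

## Working session

There is one attempt and no reset: what is moved stays moved. The work goes in short steps, Python scripts to look and compute and a tool call to move; the robot and the scene stay as the last step left them, time stands still between calls to the robot, and variables do not carry over. Pictures are saved under pics/ and viewed, and the job is handed in when it is done.

Besides the shell and the picture viewer there is one more tool, called after "Request:" in YAML: its name, and indented under it one key for each argument. apply_moves: Moves the arm, as the interface text tells. Its arguments: {"type":"object","properties":{"moves":{"type":"array","items":{"type":"array"}},"squeeze":{"type":"number"}},"required":["moves"]}

```bash
mkdir -p pics; cat > h.py <<'E'
import numpy as np, cv2
from workcell import env
def snap(n,f):
    s=env.get_state(); c=env.read_camera(n); cv2.imwrite('pics/'+f,c['pixels'][:,:,::-1]); return s,c
E
python3 - <<'E'
from h import *
import pickle
s=env.get_state();print(s)
d={}
for n in ['scene','side','wrist']:
    st,c=snap(n,n+'0.png'); d[n]=(st,c); print(n,c['fov_y'],c['cx'],c['cy'],np.round(c.get('world_from_camera',c.get('hand_eye')),3).tolist())
pickle.dump(d,open('d0.pkl','wb'))
E
```

```text
{'clock': 0.0, 'joint_pos': array([-1.42459852e+00,  3.14014735e-01,  4.49982868e-02,  1.30356225e+00,
        7.98763772e-06,  1.43120159e+00]), 'qvel': array([-1.13252542e-03,  4.84016121e-04,  1.11315243e-03,  8.92128511e-05,
       -9.66647921e-05, -7.22854879e-04]), 'tau': array([-2.11498759e-04, -4.80632758e+01,  2.98529667e+01,  1.95452344e-02,
       -2.43329541e-04,  2.98051823e-06]), 'tcp_pos': array([ 0.16202749, -0.551194  ,  0.23040858]), 'orientation': array([-6.30914185e-04,  8.00598812e-01, -5.99200090e-01, -6.29427117e-04]), 'wrist_force': array([0.16335855, 0.11171624, 0.00018563]), 'ft_torque': array([ 0.01317453, -0.0046529 , -0.01042763]), 'finger_gap': 0.085443129556512}
scene 46.62160215192676 268.2120538168774 211.66885100502498 [[0.666, 0.422, -0.615, 1.409], [0.746, -0.35, 0.567, -0.871], [0.024, -0.837, -0.547, 0.864], [0.0, 0.0, 0.0, 1.0]]
side 42.96113345214272 269.7248355872965 204.35017682330565 [[-0.78, -0.363, 0.51, -0.382], [-0.626, 0.458, -0.631, 1.051], [-0.004, -0.811, -0.584, 1.071], [0.0, 0.0, 0.0, 1.0]]
wrist 64.1699497805852 275.6011902634067 212.22789578918213 [[1.0, -0.0, -0.0, 0.0], [0.0, 0.952, 0.305, -0.076], [-0.0, -0.305, 0.952, -0.142], [0.0, 0.0, 0.0, 1.0]]
```

View pics/scene0.png

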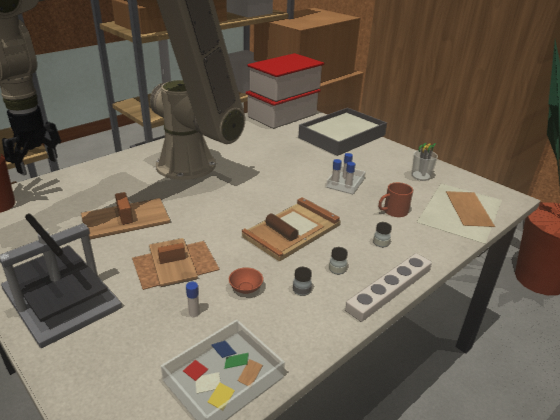

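View pics/side0.png

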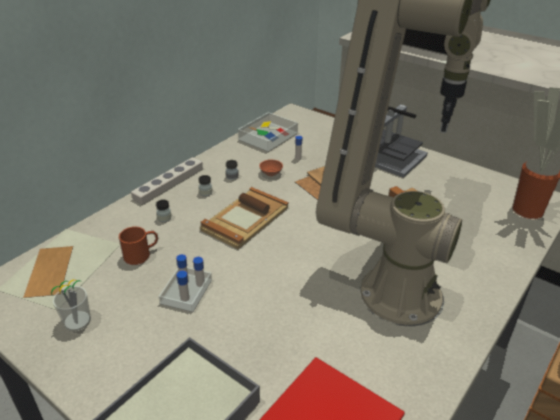

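View pics/wrist0.png

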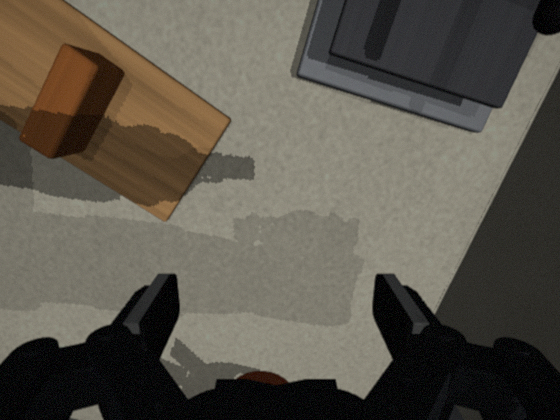

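```bash
cat >> h.py <<'E'
def ray(c,u,v,T=None):
    f=210/np.tan(np.radians(c['fov_y'])/2)
    d=np.array([(u-c['cx'])/f,(v-c['cy'])/f,1.])
    if T is None: T=c['world_from_camera']
    return T[:3,3],T[:3,:3]@d
def onz(c,u,v,z,T=None):
    o,d=ray(c,u,v,T); return o+d*(z-o[2])/d[2]
def tri(*rs):
    A=0;b=0
    for o,d in rs:
        d=d/np.linalg.norm(d);P=np.eye(3)-np.outer(d,d);A=A+P;b=b+P@o
    return np.linalg.solve(A,b)
from scipy.spatial.transform import Rotation as R
def toolT(s):
    q=s['orientation'];T=np.eye(4);T[:3,:3]=R.from_quat([q[1],q[2],q[3],q[0]]).as_matrix();T[:3,3]=s['tcp_pos'];return T
def proj(c,p,T=None):
    f=210/np.tan(np.radians(c['fov_y'])/2)
    if T is None: T=c['world_from_camera']
    q=T[:3,:3].T@(np.asarray(p)-T[:3,3]); return f*q[:2]/q[2]+[c['cx'],c['cy']]
E
python3 - <<'E'
from h import *
import pickle
d=pickle.load(open('d0.pkl','rb'))
im=d['scene'][1]['pixels'][:,:,::-1]
def crop(im,x,y,w,h,f,n): cv2.imwrite('pics/'+n,cv2.resize(im[y:y+h,x:x+w],None,fx=f,fy=f,interpolation=cv2.INTER_CUBIC))
crop(im,120,190,230,120,3.4,'c1.png')
im=d['side'][1]['pixels'][:,:,::-1]
crop(im,180,130,160,120,5,'c2.png')
c=d['scene'][1]
for n,u,v in [('mat',175,264),('jig',292,227),('bowl',246,285),('gl',194,312),('mug',398,210),('caddy',345,180),('jars',302,290),('j',339,270),('j',383,243),('bigpalm',127,218)]: print(n,onz(c,u,v,0.01).round(3))
E
```

```text
mat [ 0.481 -0.356  0.01 ]
jig [0.559 0.013 0.01 ]
bowl [ 0.672 -0.262  0.01 ]
gl [ 0.665 -0.42   0.01 ]
mug [0.711 0.347 0.01 ]
caddy [0.47  0.364 0.01 ]
jars [ 0.779 -0.164  0.01 ]
j [ 0.788 -0.031  0.01 ]
j [0.79  0.162 0.01 ]
bigpalm [ 0.196 -0.347  0.01 ]
```

View pics/c1.png

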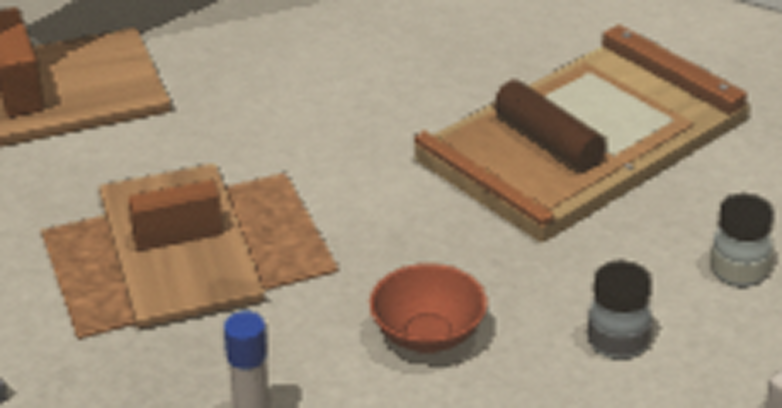

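View pics/c2.png

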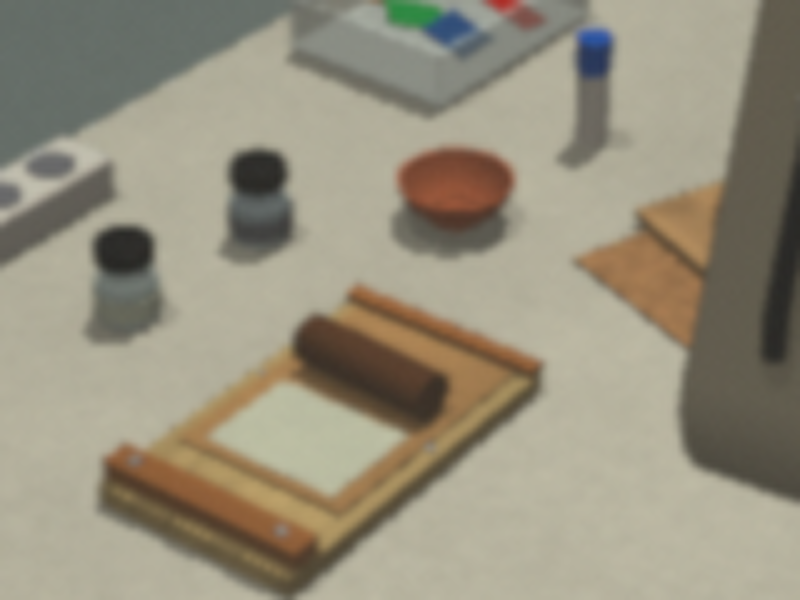

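```bash
python3 - <<'E'
from h import *
import pickle
d=pickle.load(open('d0.pkl','rb'))
S=d['scene'][1];D=d['side'][1]
sc=lambda x,y:(120+x/3.4-.35,190+y/3.4-.35)
sd=lambda x,y:(180+x/5-.4,130+y/5-.4)
for n,p,z in [('jig near R',(542,238),0),('jig near L',(416,162),0),('jig far R bot',(747,120),0),('mat A',(80,335),.002),('mat B',(42,232),.004),('mat C',(288,174),.004),('mat D',(337,270),.004),('palm a',(138,326),.006),('b',(266,299),.006),('c',(100,188),.014),('d',(208,166),.014),('handle top1',(131,194),.056),('h2',(216,184),.056),('h bot1',(140,250),.014),('hbot2',(224,233),.014)]:
    print('scene',n,onz(S,*sc(*p),z).round(4))
for n,p,z in [('jig near',(540,383),0),('jig stop corner',(297,594),0),('stopLfar',(103,508),0)]:
    print('side',n,onz(D,*sd(*p),z).round(4))
T=toolT(d['wrist'][0]);print(T.round(3))
E
```

```text
scene jig near R [ 0.6412 -0.1165  0.    ]
scene jig near L [ 0.4918 -0.1293 -0.    ]
scene jig far R bot [0.6363 0.1455 0.    ]
scene mat A [ 0.5026 -0.4671  0.002 ]
scene mat B [ 0.3749 -0.429   0.004 ]
scene mat C [ 0.4388 -0.2286  0.004 ]
scene mat D [ 0.5688 -0.2736  0.004 ]
scene palm a [ 0.5262 -0.4304  0.006 ]
scene b [ 0.5632 -0.3383  0.006 ]
scene c [ 0.3652 -0.3683  0.014 ]
scene d [ 0.3968 -0.2819  0.014 ]
scene handle top1 [ 0.4394 -0.3784  0.056 ]
scene h2 [ 0.4714 -0.3195  0.056 ]
scene h bot1 [ 0.4575 -0.3859  0.014 ]
scene hbot2 [ 0.4823 -0.3226  0.014 ]
side jig near [ 0.4974 -0.1351  0.    ]
side jig stop corner [0.4807 0.1343 0.    ]
side stopLfar [0.6345 0.1483 0.    ]
[[ 0.282 -0.959 -0.     0.162]
 [-0.959 -0.282  0.002 -0.551]
 [-0.002 -0.    -1.     0.23 ]
 [ 0.     0.     0.     1.   ]]
```

Request:
apply_moves:
  moves:
    - [[-1.3,-4.3,0],-6.5,1]
    - [[-2.6,-8.6,0],-13,1]
    - [[-3.9,-12.9,0],-19.5,1]
    - [[-5.2,-17.1,0],-26,1]
    - [[-6.5,-21.4,0],-32.5,1]
    - [[-7.8,-25.7,0],-39,1]
    - [[-9.1,-30,0],-45,1]
    - [[-10.4,-34.3,0],-51.6,1]
    - [[-10.4,-34.3,0],-51.6,1]
    - [[-10.4,-34.3,0],-51.6,1]
  squeeze: 60

```text
clock: 1.4
tcp_pos: [0.4616, -0.3551, 0.2309]
orientation: [-0.0, 0.982, -0.191, -0.0]
wrist_force: [-0.5, 0.7, 0.0]
finger_gap: 0.0852
```

```bash
python3 - <<'E'
from h import *
import pickle
d={n:snap(n,n+'1.png') for n in ['wrist','scene','side']}
pickle.dump(d,open('d1.pkl','wb'))
s=d['wrist'][0];T=toolT(s);print(T.round(4),s['joint_pos'].round(3),s['wrist_force'])
E
```

```text
[[ 9.269e-01 -3.753e-01 -9.000e-04  4.616e-01]
 [-3.753e-01 -9.269e-01  2.000e-04 -3.551e-01]
 [-9.000e-04  1.000e-04 -1.000e+00  2.309e-01]
 [ 0.000e+00  0.000e+00  0.000e+00  1.000e+00]] [-0.793  0.329  0.067  1.31  -0.     1.162] [-0.49865886  0.71758594  0.03118289]
```

View pics/wrist1.png

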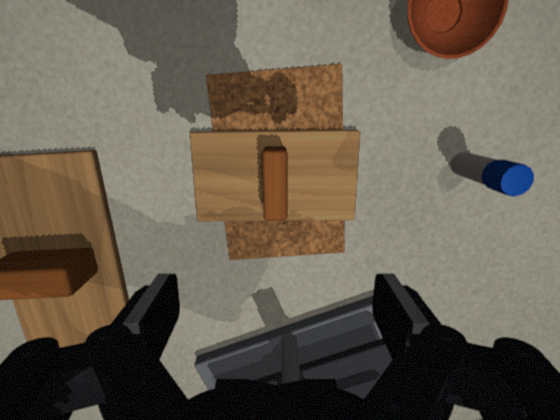

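View pics/side1.png

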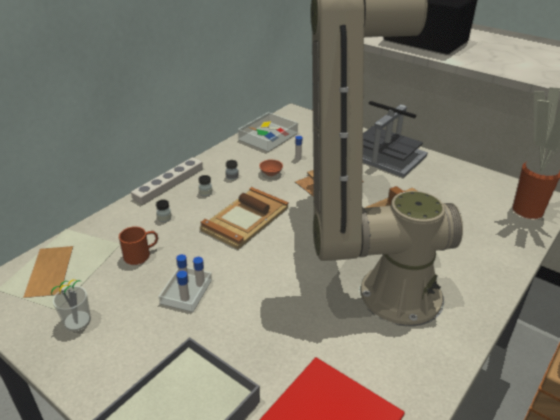

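```bash
python3 - <<'E'
from h import *
import pickle
s,c=pickle.load(open('d1.pkl','rb'))['wrist']
im=c['pixels'][:,:,::-1]
cv2.imwrite('pics/w1c.png',cv2.resize(im[50:270,170:390],None,fx=2.7,fy=2.7,interpolation=cv2.INTER_CUBIC))
T=toolT(s)@c['hand_eye']
P=[onz(c,*p,z,T) for p,z in [((191,131),.014),((358,131),.014),((355,219),.014),((196,221),.014)]]
P=np.array(P);print(P.round(4));print(P.mean(0).round(4));e=P[1]-P[0]+P[2]-P[3];print('yheading',np.degrees(np.arctan2(e[1],e[0])),[np.linalg.norm(P[i]-P[(i+1)%4]).round(4) for i in range(4)])
M=np.array([onz(c,*p,.004,T) for p in [(207,75),(342,65),(345,252),(229,259)]]);print(M.round(4),M.mean(0))
E
```

```text
[[ 0.3971 -0.2744  0.014 ]
 [ 0.5585 -0.3398  0.014 ]
 [ 0.5257 -0.431   0.014 ]
 [ 0.3579 -0.3658  0.014 ]]
[ 0.4598 -0.3527  0.014 ]
yheading -21.6428420056489 [np.float64(0.1741), np.float64(0.097), np.float64(0.18), np.float64(0.0994)]
[[ 0.4346 -0.2302  0.004 ]
 [ 0.5653 -0.2731  0.004 ]
 [ 0.5027 -0.4705  0.004 ]
 [ 0.3697 -0.4268  0.004 ]] [ 0.46807687 -0.35015189  0.004     ]
```

View pics/w1c.png

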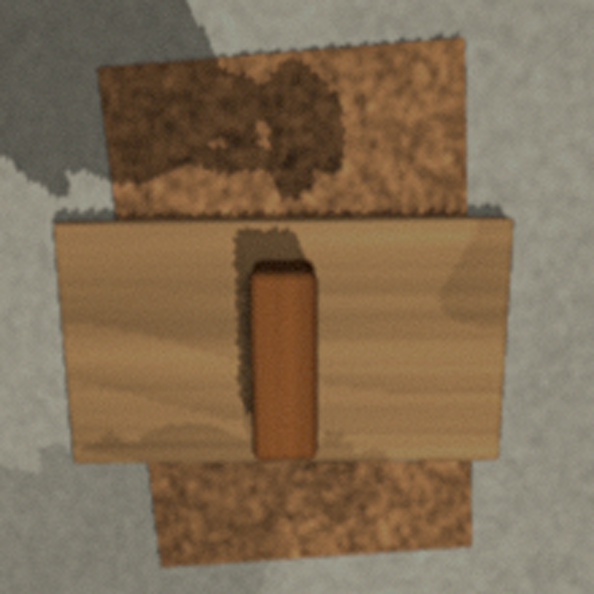

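```bash
python3 - <<'E'
from h import *
import pickle
s,c=pickle.load(open('d1.pkl','rb'))['wrist']
T=toolT(s)@c['hand_eye']
q=lambda x,y:(170+x/2.7-.3,50+y/2.7-.3)
for L,z in [([(55,222),(512,219),(499,460),(73,462)],.014),([(253,273),(315,272),(317,459),(254,460)],.056)]:
    P=np.array([onz(c,*q(*p),z,T) for p in L]);e=P[1]-P[0]+P[2]-P[3];f=P[0]-P[3]+P[1]-P[2]
    m=P.mean(0);print(P.round(4),m.round(4),np.degrees(np.arctan2(e[1],e[0])),np.degrees(np.arctan2(f[1],f[0])),[np.linalg.norm(P[i]-P[(i+1)%4]).round(4) for i in range(4)])
    t=toolT(s);print('tool delta cm',(t[:3,:3].T@(m-t[:3,3])*100).round(2))
E
```

```text
[[ 0.3958 -0.2749  0.014 ]
 [ 0.5598 -0.3401  0.014 ]
 [ 0.5248 -0.432   0.014 ]
 [ 0.3588 -0.3659  0.014 ]] [ 0.4598 -0.3532  0.014 ] -21.704948164720584 68.50911508463403 [np.float64(0.1765), np.float64(0.0984), np.float64(0.1787), np.float64(0.0983)]
tool delta cm [-0.22 -0.11 21.69]
[[ 0.4627 -0.3172  0.056 ]
 [ 0.4828 -0.325   0.056 ]
 [ 0.4584 -0.3891  0.056 ]
 [ 0.4366 -0.3807  0.056 ]] [ 0.4601 -0.353   0.056 ] -21.085976672797212 68.36482260748072 [np.float64(0.0215), np.float64(0.0686), np.float64(0.0233), np.float64(0.0687)]
tool delta cm [-0.2  -0.15 17.49]
```

Request:
apply_moves:
  moves:
    - [[-0.2,-0.1,4],-0.4,1]
    - [[-0.2,-0.1,8],-0.4,1]
    - [[-0.2,-0.1,12],-0.4,1]
    - [[-0.2,-0.1,16],-0.4,1]
    - [[-0.2,-0.1,19],-0.4,1]
    - [[-0.2,-0.1,21.2],-0.4,1]
    - [[-0.2,-0.1,21.2],-0.4,0.7]
    - [[-0.2,-0.1,21.2],-0.4,0.35]
    - [[-0.2,-0.1,21.2],-0.4,0]
    - [[-0.2,-0.1,21.2],-0.4,0]
  squeeze: 100

```text
clock: 2.8
tcp_pos: [0.4612, -0.3545, 0.0209]
orientation: [0.001, 0.982, -0.188, 0.001]
wrist_force: [0.2, -0.9, 7.1]
finger_gap: 0.0228
```

Request:
apply_moves:
  moves:
    - [[0,0,0],0,0]
    - [[0,0,0],0,0]
    - [[0,0,0],0,0]
    - [[0,0,0],0,0]
    - [[0,0,-1],0,0]
    - [[0,0,-3],0,0]
    - [[0,0,-6],0,0]
    - [[0,0,-9],0,0]
    - [[0,0,-12],0,0]
    - [[0,0,-12],0,0]
  squeeze: 120

```text
clock: 4.05
tcp_pos: [0.4616, -0.3547, 0.1418]
orientation: [0.001, 0.982, -0.188, 0.002]
wrist_force: [-0.2, 0.4, -2.5]
finger_gap: 0.0226
```

```bash
python3 - <<'E'
from h import *
import pickle
d={n:snap(n,n+'2.png') for n in ['wrist','scene','side']}
pickle.dump(d,open('d2.pkl','wb'))
s=d['wrist'][0];T=toolT(s);print(T.round(4),s['joint_pos'].round(3),s['wrist_force'],s['ft_torque'],s['finger_gap'],s['clock'])
for n,x,y,w,h,f in [('scene',230,190,120,70,6),('side',190,180,110,70,7)]:
    im=d[n][1]['pixels'][:,:,::-1]
    cv2.imwrite(f'pics/z_{n}.png',cv2.resize(im[y:y+h,x:x+w],None,fx=f,fy=f,interpolation=cv2.INTER_CUBIC))
E
```

```text
[[ 0.9297 -0.3684  0.0035  0.4616]
 [-0.3684 -0.9297 -0.0035 -0.3547]
 [ 0.0045  0.002  -1.      0.1418]
 [ 0.      0.      0.      1.    ]] [-0.793  0.363 -0.106  1.097  0.     1.155] [-0.16435461  0.42582257 -2.54681577] [ 0.04015744 -0.04065886  0.04886081] 0.02264543293327138 4.05
```

View pics/wrist2.png

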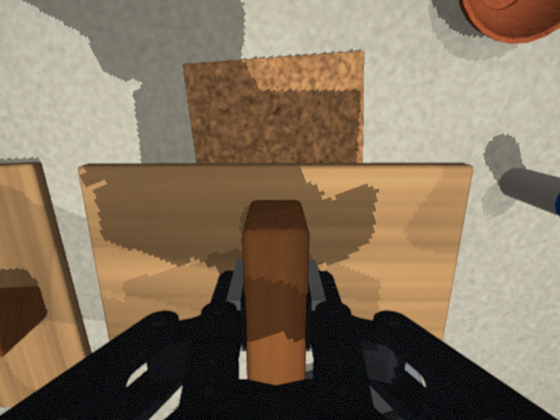

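View pics/z_scene.png

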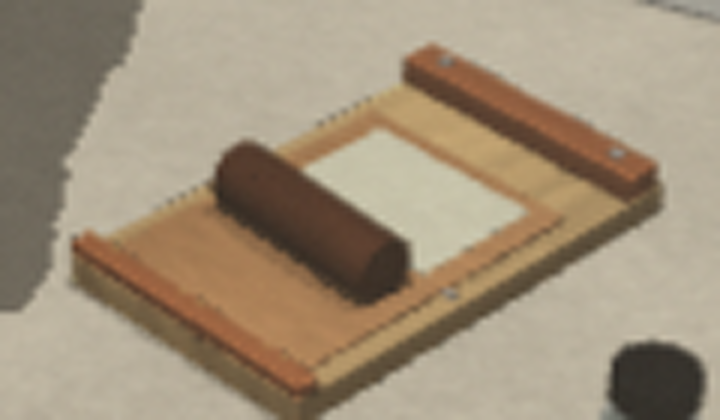

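View pics/z_side.png

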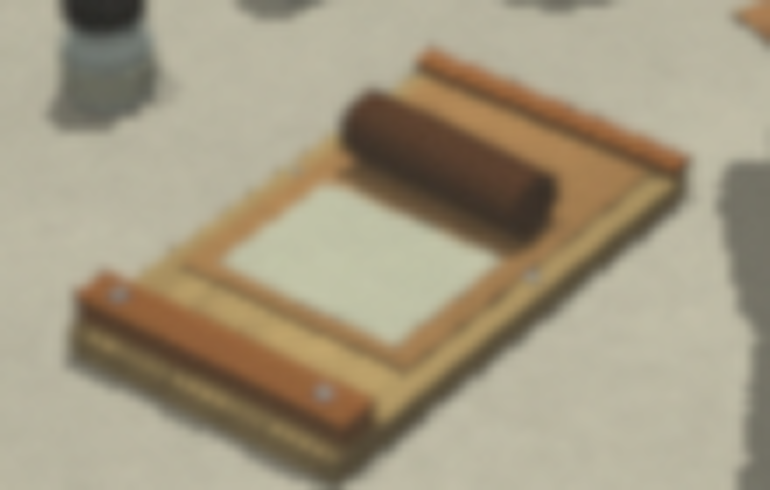

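```bash
python3 - <<'E'
from h import *
import pickle
d=pickle.load(open('d2.pkl','rb'))
S=d['scene'][1];D=d['side'][1]
sc=lambda x,y:(230+x/6-.42,190+y/6-.42)
sd=lambda x,y:(190+x/7-.43,180+y/7-.43)
pts={'in_rob':((406,62),(372,408)),'in_far':((628,188),(108,270)),'out_far':((658,163),(78,292)),'out_rob':((432,44),(345,435))}
for n,(a,b) in pts.items():
    print(n,onz(S,*sc(*a),.034).round(4),onz(D,*sd(*b),.034).round(4),tri(ray(S,*sc(*a)),ray(D,*sd(*b))).round(4))
for n,a,b in [('nearstrip rob',(75,240),(687,163)),('nearstrip far',(305,388),(430,48))]:
    print(n,onz(S,*sc(*a),.026).round(4),onz(D,*sd(*b),.026).round(4),tri(ray(S,*sc(*a)),ray(D,*sd(*b))).round(4))
rr=[]
for n,c,box,z in [('scene',S,(255,205,305,245),0),('side',D,(232,188,275,218),0)]:
    im=c['pixels'].astype(int);x0,y0,x1,y1=box
    print(n, im[(y0+y1)//2,(x0+x1)//2])
    m=np.zeros(im.shape[:2],np.uint8)
    sub=im[y0:y1,x0:x1]
    m[y0:y1,x0:x1]=((sub[:,:,0]<115)&(sub[:,:,0]-sub[:,:,2]>8)&(sub[:,:,1]<75))*255
    k,lab,st,ce=cv2.connectedComponentsWithStats(m)
    i=1+np.argmax(st[1:,4]);m=(lab==i).astype(np.uint8)*255
    cn=max(cv2.findContours(m,0,2)[0],key=cv2.contourArea)
    r=cv2.minAreaRect(cn);print(r,st[i])
    bp=cv2.boxPoints(r);e=[bp[1]-bp[0],bp[2]-bp[1]];e=max(e,key=np.linalg.norm);e=e/np.linalg.norm(e)
    cc=np.array(r[0]);P=[onz(c,*(cc+k*e*15),.038) for k in(-1,0,1)]
    v=P[2]-P[0];print('ctr',P[1].round(4),'heading',np.degrees(np.arctan2(v[1],v[0])))
    rr.append(ray(c,*cc))
    v=c['pixels'].copy();cv2.drawContours(v,[cn],-1,(0,255,0),1);cv2.imwrite(f'pics/m_{n}.png',cv2.resize(v[y0-5:y1+5,x0-5:x1+5],None,fx=7,fy=7,interpolation=0)[:,:,::-1])
print(tri(*rr))
E
```

```text
in_rob [0.4839 0.1081 0.034 ] [0.4772 0.1192 0.034 ] [0.4799 0.1143 0.0295]
in_far [0.6423 0.1099 0.034 ] [0.6377 0.1194 0.034 ] [0.6399 0.1153 0.0304]
out_far [0.6369 0.139  0.034 ] [0.6367 0.1398 0.034 ] [0.6368 0.1395 0.0337]
out_rob [0.4796 0.1322 0.034 ] [0.4742 0.1404 0.034 ] [0.4764 0.1368 0.0306]
nearstrip rob [ 0.4895 -0.127   0.026 ] [ 0.4873 -0.1218  0.026 ] [ 0.4883 -0.1248  0.0241]
nearstrip far [ 0.6493 -0.1202  0.026 ] [ 0.6483 -0.1206  0.026 ] [ 0.6488 -0.1204  0.0259]
scene [87 61 47]
((281.0556335449219, 227.3801727294922), (36.052894592285156, 12.55335807800293), 34.38034439086914) [266 214  32  27 422]
ctr [ 0.5677 -0.0422  0.038 ] heading -1.6518489384303239
side [80 59 46]
((253.44004821777344, 204.18214416503906), (31.297868728637695, 11.082679748535156), 25.34617805480957) [239 194  30  21 329]
ctr [ 0.5617 -0.0318  0.038 ] heading -179.9120786395395
[ 0.56451491 -0.03713027  0.03384401]
```

View pics/m_scene.png

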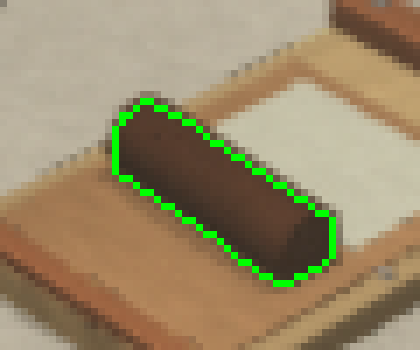

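View pics/m_side.png

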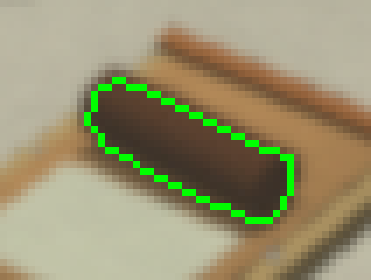

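Request:
apply_moves:
  moves:
    - [[-2,-3,-1],-10,0]
    - [[-4,-6,-1.8],-20,0]
    - [[-6,-9,-1.8],-30,0]
    - [[-8,-12,-1.8],-40,0]
    - [[-10,-15,-1.8],-50,0]
    - [[-12,-18,-1.8],-60,0]
    - [[-14,-21,-1.8],-70,0]
    - [[-16,-24,-1.8],-80,0]
    - [[-18,-27,-1.8],-90,0]
    - [[-19,-28.5,-1.8],-100,0]

```text
clock: 5.45
tcp_pos: [0.3867, -0.0167, 0.1557]
orientation: [-0.002, 0.773, 0.635, -0.001]
wrist_force: [-0.5, -0.2, -2.5]
finger_gap: 0.0225
```

Request:
apply_moves:
  moves:
    - [[0,0,0],-7,0]
    - [[0,0,0],-14,0]
    - [[0,0,0],-14,0]
    - [[0,0,0],-14,0]
    - [[0,0,0],-14,0]
    - [[0,0,0],-14,0]
    - [[0,0,0],-14,0]
    - [[0,0,0],-14,0]
    - [[0,0,0],-14,0]
    - [[0,0,0],-14,0]

```text
clock: 6.7
tcp_pos: [0.3888, -0.0186, 0.1573]
orientation: [0.0, 0.692, 0.722, -0.0]
wrist_force: [0.8, -0.2, -3.5]
finger_gap: 0.0224
```

```bash
python3 - <<'E'
from h import *
import pickle
d={n:snap(n,n+'3.png') for n in ['wrist']}
pickle.dump(d,open('d3.pkl','wb'))
s=d['wrist'][0];T=toolT(s);print(T.round(4),s['joint_pos'].round(3),s['wrist_force'],s['ft_torque'],s['finger_gap'],s['clock'])
cv2.imwrite('pics/w3.png',cv2.resize(d['wrist'][1]['pixels'][:200,120:520,::-1],None,fx=2,fy=2,interpolation=cv2.INTER_CUBIC))
E
```

```text
[[-4.140e-02  9.991e-01  1.000e-04  3.888e-01]
 [ 9.991e-01  4.140e-02 -1.000e-04 -1.860e-02]
 [-1.000e-04  1.000e-04 -1.000e+00  1.573e-01]
 [ 0.000e+00  0.000e+00  0.000e+00  1.000e+00]] [-0.255 -0.005 -0.521  1.055 -0.    -0.296] [ 0.77689722 -0.20290618 -3.49315914] [ 0.03111244  0.01611238 -0.02023975] 0.02244225969959811 6.7
```

View pics/wrist3.png

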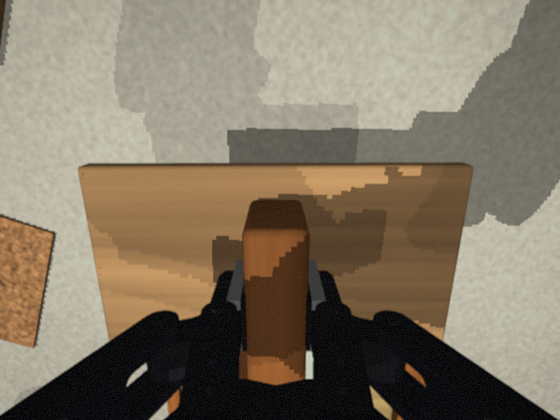

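View pics/w3.png

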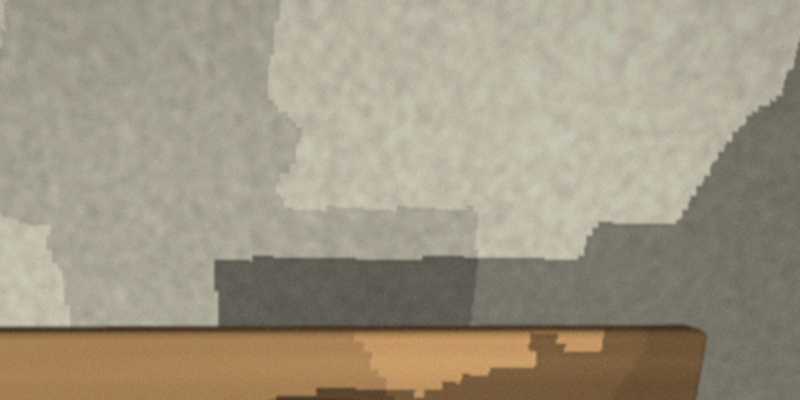

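Request:
apply_moves:
  moves:
    - [[0,2,-3],0,0]
    - [[0,6,-6],0,0]
    - [[0,10,-9],0,0]
    - [[0.5,15,-10.3],0,0]
    - [[0.7,20,-10.3],0,0]
    - [[0.7,25,-10.3],0,0]
    - [[0.7,27,-10.3],0,0]
    - [[0.7,27,-10.3],0,0]
    - [[0.7,27,-10.3],0,0]
    - [[0.7,27,-10.3],0,0]

```text
clock: 8.0
tcp_pos: [0.6574, -0.0004, 0.2608]
orientation: [0.0, 0.692, 0.722, -0.0]
wrist_force: [-0.3, -0.5, -2.4]
finger_gap: 0.0223
```

```bash
python3 - <<'E'
from h import *
import pickle
d={n:snap(n,n+'4.png') for n in ['wrist']}
pickle.dump(d,open('d4.pkl','wb'))
s=d['wrist'][0];T=toolT(s);print(T.round(4),s['joint_pos'].round(3),s['wrist_force'],s['ft_torque'],s['finger_gap'],s['clock'])
cv2.imwrite('pics/w4.png',cv2.resize(d['wrist'][1]['pixels'][:200,80:480,::-1],None,fx=2,fy=2,interpolation=cv2.INTER_CUBIC))
E
```

```text
[[-4.130e-02  9.991e-01  0.000e+00  6.574e-01]
 [ 9.991e-01  4.130e-02 -1.000e-04 -4.000e-04]
 [-1.000e-04  0.000e+00 -1.000e+00  2.608e-01]
 [ 0.000e+00  0.000e+00  0.000e+00  1.000e+00]] [-0.123  0.48   0.365  1.456 -0.    -0.164] [-0.31310052 -0.47773152 -2.44714558] [ 0.02927048 -0.01470484 -0.07425012] 0.022321165622502373 8.0
```

View pics/w4.png

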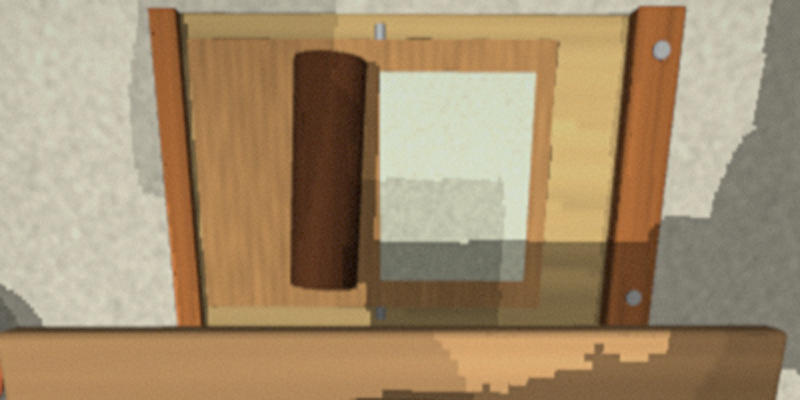

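```bash
python3 - <<'E'
from h import *
import pickle
s,c=pickle.load(open('d4.pkl','rb'))['wrist']
T=toolT(s)@c['hand_eye']
q=lambda p:(80+p[0]/2-.25,p[1]/2-.25)
g=lambda p,z:onz(c,*q(p),z,T)
def line(n,a,b,z):
    A,B=g(a,z),g(b,z);v=B-A;print(n,A.round(4),B.round(4),'len',np.linalg.norm(v).round(4),'head',np.degrees(np.arctan2(v[1],v[0])).round(2))
line('stopface base',(627,16),(603,322),.018)
line('stop outer top',(685,10),(650,322),.034)
line('strip inner top',(178,12),(204,322),.026)
line('strip outer top',(150,10),(177,322),.026)
line('card end',(557,42),(540,303),.023)
line('card near',(188,42),(207,303),.020)
line('hinge',(380,30),(380,312),.020)
line('jig robot edge',(182,15),(630,15),.018)
line('card robot edge',(190,40),(372,40),.020)
ax=[]
for l,r in [((294,70),(366,70)),((291.5,270),(358,270))]:
    o,d1=ray(c,*q(l),T);_,d2=ray(c,*q(r),T)
    d=d1/np.linalg.norm(d1)+d2/np.linalg.norm(d2)
    ax.append(o+d*(.038-o[2])/d[2])
v=ax[0]-ax[1];print('axis',ax,np.degrees(np.arctan2(v[1],v[0]))+180)
print('ends',g((330,51),.05),g((323,288),.045))
E
```

```text
stopface base [0.4788 0.11   0.018 ] [0.6329 0.1189 0.018 ] len 0.1544 head 3.3
stop outer top [0.4793 0.1328 0.034 ] [0.6296 0.1396 0.034 ] len 0.1504 head 2.58
strip inner top [ 0.4882 -0.1139  0.026 ] [ 0.641  -0.1077  0.026 ] len 0.1529 head 2.32
strip outer top [ 0.4879 -0.1276  0.026 ] [ 0.6416 -0.1228  0.026 ] len 0.1538 head 1.78
card end [0.493 0.075 0.023] [0.623  0.0805 0.023 ] len 0.1302 head 2.41
card near [ 0.4999 -0.1113  0.02  ] [ 0.6311 -0.1072  0.02  ] len 0.1313 head 1.8
hinge [ 0.4906 -0.0142  0.02  ] [ 0.6322 -0.0091  0.02  ] len 0.1417 head 2.05
jig robot edge [ 0.4875 -0.1142  0.018 ] [0.4783 0.1114 0.018 ] len 0.2259 head 92.34
card robot edge [ 0.499  -0.1102  0.02  ] [ 0.4952 -0.0181  0.02  ] len 0.0922 head 92.34
axis [array([ 0.51299564, -0.03745525,  0.038     ]), array([ 0.6086404 , -0.03896166,  0.038     ])] 359.09766740608643
ends [ 0.50714888 -0.03653764  0.05      ] [ 0.61734974 -0.03919617  0.045     ]
```

Request:
apply_moves:
  moves:
    - [[-2.2,-2,2],0,0]
    - [[-4.4,-4,4],0,0]
    - [[-6.6,-6,7],0,0]
    - [[-8.8,-8,10],0,0]
    - [[-10.65,-10.15,13],0,0]
    - [[-10.65,-10.15,15.5],0,0]
    - [[-10.65,-10.15,17],0,0]
    - [[-10.65,-10.15,18],0,0]
    - [[-10.65,-10.15,18],0,0]
    - [[-10.65,-10.15,18],0,0]

```text
clock: 9.3
tcp_pos: [0.5621, -0.111, 0.0811]
orientation: [0.001, 0.692, 0.722, 0.0]
wrist_force: [-0.2, 0.7, -2.1]
finger_gap: 0.0227
```

```bash
cat > st.py <<'E'
from h import *
s=env.get_state();T=toolT(s);u=np.array([-.0393,.9992]);v=np.array([.9992,.0393])
d=s['tcp_pos'][:2]-[.5607,.008]
print('t',s['clock'],'tcp',s['tcp_pos'].round(4),'jig xy',(d@v).round(4),(d@u).round(4),'F',s['wrist_force'].round(2),'M',s['ft_torque'].round(2),'tilt z',T[:3,2].round(4),'head',np.degrees(np.arctan2(T[1,0],T[0,0])).round(2),'gap',round(s['finger_gap'],4))
E
cat > look.py <<'E'
from h import *
import sys
k=sys.argv[1]
out=[]
for n,x,y,w,h in [('scene',200,150,180,120),('side',170,130,180,120)]:
    s,c=snap(n,f'{n}_{k}.png'); out.append(cv2.resize(c['pixels'][y:y+h,x:x+w,::-1],None,fx=4,fy=4,interpolation=cv2.INTER_CUBIC))
im=np.vstack(out);cv2.imwrite(f'pics/l{k}.png',cv2.resize(im,None,fx=.6,fy=.6))
E
python3 st.py; python3 look.py 5
```

```text
t 9.3 tcp [ 0.5621 -0.111   0.0811] jig xy -0.0033 -0.119 F [-0.2   0.67 -2.11] M [ 0.04 -0.03 -0.02] tilt z [ 1.4e-03 -6.0e-04 -1.0e+00] head 92.41 gap 0.0227
```

View pics/l5.png

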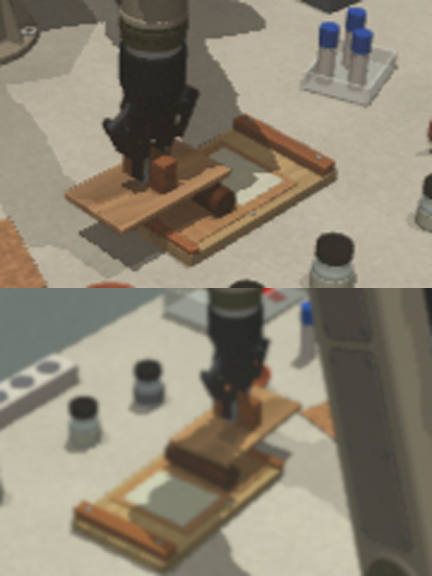

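Request:
apply_moves:
  moves:
    - [[0,0,0.2],0,0]
    - [[0,0,0.4],0,0]
    - [[0,0,0.5],0,0]
    - [[0,0,0.5],0,0]
    - [[0,0,0.5],0,0]
    - [[0,0,0.5],0,0]
    - [[0,0,0.5],0,0]
    - [[0,0,0.5],0,0]
    - [[0,0,0.5],0,0]
    - [[0,0,0.5],0,0]

```text
clock: 10.65
tcp_pos: [0.5613, -0.1111, 0.0753]
orientation: [0.0, 0.692, 0.722, -0.0]
wrist_force: [-0.2, -0.3, -2.5]
finger_gap: 0.0227
```

```bash
python3 st.py
```

```text
t 10.65 tcp [ 0.5613 -0.1111  0.0753] jig xy -0.0041 -0.119 F [-0.2  -0.25 -2.46] M [-0.02  0.04 -0.02] tilt z [ 0.e+00 -1.e-04 -1.e+00] head 92.37 gap 0.0227
```

Request:
apply_moves:
  moves:
    - [[0,0,0.05],0,0]
    - [[0,0,0.1],0,0]
    - [[0,0,0.12],0,0]
    - [[0,0,0.12],0,0]
    - [[0,0,0.12],0,0]
    - [[0,0,0.12],0,0]
    - [[0,0,0.12],0,0]
    - [[0,0,0.12],0,0]
    - [[0,0,0.12],0,0]
    - [[0,0,0.12],0,0]

```text
clock: 11.9
tcp_pos: [0.5613, -0.111, 0.0741]
orientation: [0.0, 0.692, 0.722, -0.0]
wrist_force: [0.3, -0.4, -2.0]
finger_gap: 0.0229
```

```bash
python3 st.py
```

```text
t 11.9 tcp [ 0.5613 -0.111   0.0741] jig xy -0.0041 -0.119 F [ 0.26 -0.37 -2.01] M [-0.02 -0.02  0.01] tilt z [ 0.e+00 -1.e-04 -1.e+00] head 92.37 gap 0.0229
```

Request:
apply_moves:
  moves:
    - [[0,0,0.02],0,0]
    - [[0,0,0.05],0,0]
    - [[0,0,0.08],0,0]
    - [[0,0,0.08],0,0]
    - [[0,0,0.08],0,0]
    - [[0,0,0.08],0,0]
    - [[0,0,0.08],0,0]
    - [[0,0,0.08],0,0]
    - [[0,0,0.08],0,0]
    - [[0,0,0.08],0,0]

```text
clock: 13.15
tcp_pos: [0.5613, -0.111, 0.0733]
orientation: [0.0, 0.692, 0.722, -0.0]
wrist_force: [0.4, 0.3, -2.5]
finger_gap: 0.0227
```

```bash
python3 st.py
```

```text
t 13.15 tcp [ 0.5613 -0.111   0.0733] jig xy -0.0041 -0.119 F [ 0.35  0.26 -2.5 ] M [ 0.02 -0.01 -0.02] tilt z [-1.e-04 -1.e-04 -1.e+00] head 92.38 gap 0.0227
```

Request:
apply_moves:
  moves:
    - [[0,0,0.02],0,0]
    - [[0,0,0.04],0,0]
    - [[0,0,0.06],0,0]
    - [[0,0,0.07],0,0]
    - [[0,0,0.07],0,0]
    - [[0,0,0.07],0,0]
    - [[0,0,0.07],0,0]
    - [[0,0,0.07],0,0]
    - [[0,0,0.07],0,0]
    - [[0,0,0.07],0,0]

```text
clock: 14.4
tcp_pos: [0.5614, -0.1111, 0.0728]
orientation: [0.0, 0.692, 0.722, 0.0]
wrist_force: [-2.1, -0.1, 4.7]
finger_gap: 0.0227
```

```bash
python3 st.py
```

```text
t 14.4 tcp [ 0.5614 -0.1111  0.0728] jig xy -0.004 -0.119 F [-2.06 -0.08  4.73] M [0.47 0.37 0.08] tilt z [ 3.e-04 -1.e-04 -1.e+00] head 92.37 gap 0.0227
```

Request:
apply_moves:
  moves:
    - [[0,0,0.01],0,0]
    - [[0,0,0.025],0,0]
    - [[0,0,0.025],0,0]
    - [[0,0,0.025],0,0]
    - [[0,0,0.025],0,0]
    - [[0,0,0.025],0,0]
    - [[0,0,0.025],0,0]
    - [[0,0,0.025],0,0]
    - [[0,0,0.025],0,0]
    - [[0,0,0.025],0,0]

```text
clock: 15.65
tcp_pos: [0.5614, -0.1111, 0.0727]
orientation: [0.0, 0.692, 0.722, 0.0]
wrist_force: [-2.4, 0.1, 5.4]
finger_gap: 0.0227
```

```bash
python3 st.py; python3 look.py 6
```

```text
t 15.65 tcp [ 0.5614 -0.1111  0.0727] jig xy -0.004 -0.119 F [-2.42  0.09  5.35] M [0.64 0.48 0.02] tilt z [ 4.e-04 -0.e+00 -1.e+00] head 92.37 gap 0.0227
```

View pics/l6.png

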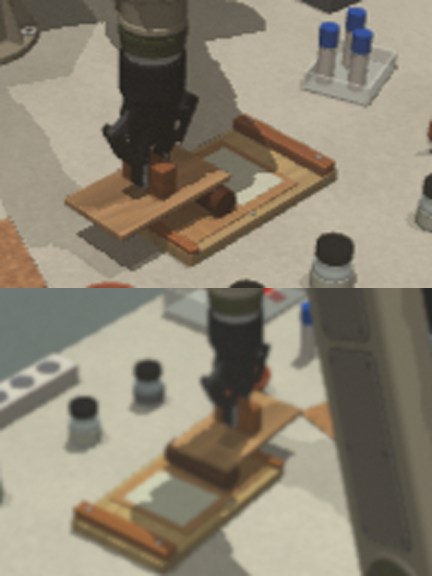

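Request:
apply_moves:
  moves:
    - [[0,0,0.015],0,0]
    - [[0,0,0.03],0,0]
    - [[0,0,0.03],0,0]
    - [[0,0,0.03],0,0]
    - [[0,0,0.03],0,0]
    - [[0,0,0.03],0,0]
    - [[0,0,0.03],0,0]
    - [[0,0,0.03],0,0]
    - [[0,0,0.03],0,0]
    - [[0,0,0.03],0,0]

```text
clock: 17.0
tcp_pos: [0.5614, -0.111, 0.0726]
orientation: [0.0, 0.692, 0.722, 0.0]
wrist_force: [-3.8, -0.3, 8.6]
finger_gap: 0.0228
```

```bash
python3 st.py
```

```text
t 17.0 tcp [ 0.5614 -0.111   0.0726] jig xy -0.004 -0.119 F [-3.8  -0.25  8.63] M [0.64 0.58 0.08] tilt z [ 6.e-04  0.e+00 -1.e+00] head 92.38 gap 0.0228
```

Request:
apply_moves:
  moves:
    - [[0.2,0,0],0,0]
    - [[0.4,0.01,0],0,0]
    - [[0.7,0.02,0],0,0]
    - [[0.9,0.03,0],0,0]
    - [[1.2,0.04,0],0,0]
    - [[1.5,0.05,0],0,0]
    - [[1.7,0.06,0],0,0]
    - [[1.9,0.07,0],0,0]
    - [[2,0.08,0],0,0]
    - [[2,0.08,0],0,0]

```text
clock: 18.25
tcp_pos: [0.5617, -0.0909, 0.0727]
orientation: [0.0, 0.692, 0.722, 0.0]
wrist_force: [-1.9, 0.5, 7.1]
finger_gap: 0.0227
```

```bash
python3 st.py
```

```text
t 18.25 tcp [ 0.5617 -0.0909  0.0727] jig xy -0.0028 -0.0989 F [-1.9   0.51  7.09] M [0.7  0.39 0.07] tilt z [ 0.0013 -0.     -1.    ] head 92.38 gap 0.0227
```

Request:
apply_moves:
  moves:
    - [[0.2,0,0.02],0,0]
    - [[0.4,0.02,0.02],0,0]
    - [[0.7,0.03,0.02],0,0]
    - [[0.9,0.04,0.02],0,0]
    - [[1.2,0.06,0.02],0,0]
    - [[1.5,0.07,0.02],0,0]
    - [[1.7,0.08,0.02],0,0]
    - [[1.9,0.09,0.02],0,0]
    - [[2,0.1,0.02],0,0]
    - [[2,0.1,0.02],0,0]

```text
clock: 19.5
tcp_pos: [0.5621, -0.071, 0.0727]
orientation: [0.001, 0.692, 0.722, 0.001]
wrist_force: [-2.4, 0.4, 8.8]
finger_gap: 0.0226
```

```bash
python3 st.py; python3 look.py 7
```

```text
t 19.5 tcp [ 0.5621 -0.071   0.0727] jig xy -0.0017 -0.079 F [-2.43  0.36  8.82] M [0.63 0.4  0.03] tilt z [ 1.8e-03 -1.0e-04 -1.0e+00] head 92.38 gap 0.0226
```

View pics/l7.png

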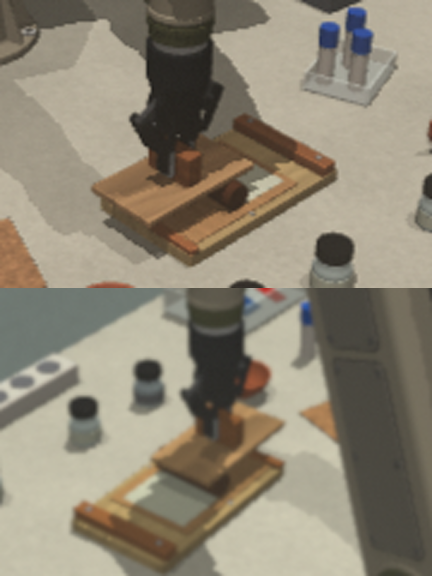

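Request:
apply_moves:
  moves:
    - [[0.2,0.01,0],0,0]
    - [[0.4,0.02,0],0,0]
    - [[0.6,0.03,0],0,0]
    - [[0.8,0.04,0],0,0]
    - [[1.0,0.05,0],0,0]
    - [[1.2,0.06,0],0,0]
    - [[1.4,0.07,0],0,0]
    - [[1.6,0.08,0],0,0]
    - [[1.6,0.08,0],0,0]
    - [[1.6,0.08,0],0,0]

```text
clock: 20.85
tcp_pos: [0.5625, -0.055, 0.0728]
orientation: [0.001, 0.692, 0.722, 0.001]
wrist_force: [-1.5, 0.7, 8.3]
finger_gap: 0.0225
```

```bash
python3 st.py
```

```text
t 20.85 tcp [ 0.5625 -0.055   0.0728] jig xy -0.0007 -0.063 F [-1.45  0.67  8.3 ] M [0.53 0.4  0.09] tilt z [ 2.1e-03 -2.0e-04 -1.0e+00] head 92.39 gap 0.0225
```

Request:
apply_moves:
  moves:
    - [[0.2,0.01,0],0,0]
    - [[0.4,0.02,0],0,0]
    - [[0.6,0.03,0],0,0]
    - [[0.8,0.04,0],0,0]
    - [[1.0,0.05,0],0,0]
    - [[1.2,0.06,0],0,0]
    - [[1.4,0.07,0],0,0]
    - [[1.4,0.07,0],0,0]
    - [[1.4,0.07,0],0,0]
    - [[1.4,0.07,0],0,0]

```text
clock: 22.1
tcp_pos: [0.5627, -0.041, 0.0728]
orientation: [0.001, 0.692, 0.722, 0.001]
wrist_force: [-1.6, 1.0, 7.9]
finger_gap: 0.0224
```

```bash
python3 st.py
```

```text
t 22.1 tcp [ 0.5627 -0.041   0.0728] jig xy 0.0001 -0.0491 F [-1.56  0.98  7.92] M [0.47 0.4  0.09] tilt z [ 2.4e-03 -4.0e-04 -1.0e+00] head 92.39 gap 0.0224
```

Request:
apply_moves:
  moves:
    - [[0.2,0.01,0.005],0,0]
    - [[0.4,0.02,0.01],0,0]
    - [[0.6,0.03,0.01],0,0]
    - [[0.8,0.04,0.01],0,0]
    - [[1.0,0.05,0.01],0,0]
    - [[1.2,0.06,0.01],0,0]
    - [[1.4,0.07,0.01],0,0]
    - [[1.6,0.08,0.01],0,0]
    - [[1.8,0.09,0.01],0,0]
    - [[1.8,0.09,0.01],0,0]

```text
clock: 23.35
tcp_pos: [0.5631, -0.023, 0.0729]
orientation: [0.001, 0.692, 0.722, 0.001]
wrist_force: [-1.0, 0.5, 8.0]
finger_gap: 0.0224
```

```bash
python3 st.py; python3 look.py 8
```

```text
t 23.35 tcp [ 0.5631 -0.023   0.0729] jig xy 0.0012 -0.031 F [-1.02  0.47  8.  ] M [0.34 0.42 0.07] tilt z [ 2.8e-03 -5.0e-04 -1.0e+00] head 92.39 gap 0.0224
```

View pics/l8.png

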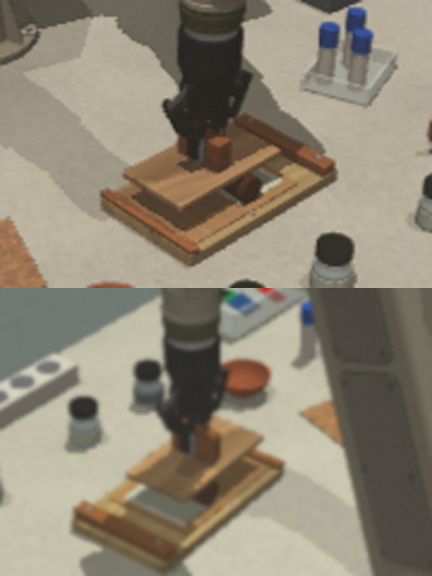

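Request:
apply_moves:
  moves:
    - [[0.2,0.01,0.01],0,0]
    - [[0.4,0.02,0.01],0,0]
    - [[0.6,0.03,0.01],0,0]
    - [[0.9,0.04,0.01],0,0]
    - [[1.2,0.05,0.01],0,0]
    - [[1.4,0.06,0.01],0,0]
    - [[1.6,0.07,0.01],0,0]
    - [[1.8,0.08,0.01],0,0]
    - [[2,0.09,0.01],0,0]
    - [[2,0.09,0.01],0,0]

```text
clock: 24.7
tcp_pos: [0.5634, -0.003, 0.073]
orientation: [0.001, 0.692, 0.722, 0.001]
wrist_force: [-0.9, -0.3, 8.6]
finger_gap: 0.0224
```

```bash
python3 st.py
```

```text
t 24.7 tcp [ 0.5634 -0.003   0.073 ] jig xy 0.0023 -0.0111 F [-0.89 -0.28  8.6 ] M [0.28 0.35 0.05] tilt z [ 3.4e-03 -6.0e-04 -1.0e+00] head 92.39 gap 0.0224
```

Request:
apply_moves:
  moves:
    - [[0.2,0.01,0.005],0,0]
    - [[0.4,0.02,0.005],0,0]
    - [[0.6,0.03,0.005],0,0]
    - [[0.9,0.04,0.005],0,0]
    - [[1.2,0.05,0.005],0,0]
    - [[1.4,0.06,0.005],0,0]
    - [[1.6,0.07,0.005],0,0]
    - [[1.8,0.08,0.005],0,0]
    - [[2,0.09,0.005],0,0]
    - [[2,0.09,0.005],0,0]

```text
clock: 25.95
tcp_pos: [0.5638, 0.017, 0.0731]
orientation: [0.002, 0.692, 0.722, 0.001]
wrist_force: [0.3, -0.1, 8.8]
finger_gap: 0.0222
```

```bash
python3 st.py
```

```text
t 25.95 tcp [0.5638 0.017  0.0731] jig xy 0.0035 0.0089 F [ 0.31 -0.13  8.75] M [0.17 0.29 0.07] tilt z [ 4.e-03 -7.e-04 -1.e+00] head 92.39 gap 0.0222
```

Request:
apply_moves:
  moves:
    - [[0.2,0.01,0],0,0]
    - [[0.4,0.02,0],0,0]
    - [[0.6,0.03,0],0,0]
    - [[0.9,0.04,0],0,0]
    - [[1.2,0.05,0],0,0]
    - [[1.4,0.06,0],0,0]
    - [[1.6,0.07,0],0,0]
    - [[1.8,0.08,0],0,0]
    - [[2,0.09,0],0,0]
    - [[2,0.09,0],0,0]

```text
clock: 27.2
tcp_pos: [0.5642, 0.037, 0.0731]
orientation: [0.002, 0.692, 0.722, 0.001]
wrist_force: [0.6, -0.6, 9.0]
finger_gap: 0.0228
```

```bash
python3 st.py;python3 look.py 9
```

```text
t 27.2 tcp [0.5642 0.037  0.0731] jig xy 0.0046 0.0288 F [ 0.61 -0.61  9.02] M [0.05 0.1  0.06] tilt z [ 4.5e-03 -8.0e-04 -1.0e+00] head 92.38 gap 0.0228
```

View pics/l9.png

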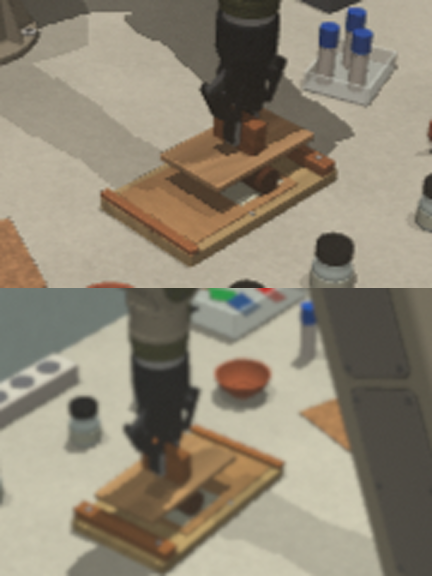

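Request:
apply_moves:
  moves:
    - [[0.2,0.01,0],0,0]
    - [[0.4,0.02,0],0,0]
    - [[0.6,0.03,0],0,0]
    - [[0.9,0.04,0],0,0]
    - [[1.2,0.05,0],0,0]
    - [[1.4,0.06,0],0,0]
    - [[1.6,0.07,0],0,0]
    - [[1.8,0.08,0],0,0]
    - [[2,0.09,0],0,0]
    - [[2,0.09,0],0,0]

```text
clock: 28.55
tcp_pos: [0.5645, 0.057, 0.0732]
orientation: [0.002, 0.692, 0.722, 0.001]
wrist_force: [1.1, 0.7, 8.4]
finger_gap: 0.0224
```

```bash
python3 st.py
```

```text
t 28.55 tcp [0.5645 0.057  0.0732] jig xy 0.0057 0.0488 F [1.12 0.7  8.38] M [-0.04  0.07  0.04] tilt z [ 5.e-03 -9.e-04 -1.e+00] head 92.38 gap 0.0224
```

Request:
apply_moves:
  moves:
    - [[0.2,0.01,0.005],0,0]
    - [[0.4,0.02,0.005],0,0]
    - [[0.6,0.03,0.005],0,0]
    - [[0.9,0.04,0.005],0,0]
    - [[1.2,0.05,0.005],0,0]
    - [[1.4,0.06,0.005],0,0]
    - [[1.6,0.07,0.005],0,0]
    - [[1.8,0.08,0.005],0,0]
    - [[2,0.09,0.005],0,0]
    - [[2,0.09,0.005],0,0]

```text
clock: 29.8
tcp_pos: [0.5649, 0.077, 0.0732]
orientation: [0.002, 0.692, 0.722, 0.002]
wrist_force: [1.1, -0.0, 7.8]
finger_gap: 0.0224
```

```bash
python3 st.py
```

```text
t 29.8 tcp [0.5649 0.077  0.0732] jig xy 0.0069 0.0688 F [ 1.1  -0.01  7.78] M [-0.12 -0.02 -0.  ] tilt z [ 5.6e-03 -9.0e-04 -1.0e+00] head 92.38 gap 0.0224
```

Request:
apply_moves:
  moves:
    - [[0.2,0.01,0.01],0,0]
    - [[0.4,0.02,0.02],0,0]
    - [[0.6,0.03,0.02],0,0]
    - [[0.8,0.04,0.02],0,0]
    - [[1.0,0.05,0.02],0,0]
    - [[1.2,0.06,0.02],0,0]
    - [[1.4,0.07,0.02],0,0]
    - [[1.6,0.08,0.02],0,0]
    - [[1.8,0.09,0.02],0,0]
    - [[1.8,0.09,0.02],0,0]

```text
clock: 31.05
tcp_pos: [0.5652, 0.0951, 0.0732]
orientation: [0.003, 0.692, 0.722, 0.002]
wrist_force: [1.2, 0.2, 10.0]
finger_gap: 0.0227
```

```bash
python3 st.py; python3 look.py 10
```

```text
t 31.05 tcp [0.5652 0.0951 0.0732] jig xy 0.0079 0.0868 F [ 1.23  0.18 10.02] M [-0.29 -0.    0.02] tilt z [ 0.0061 -0.001  -1.    ] head 92.38 gap 0.0227
```

View pics/l10.png

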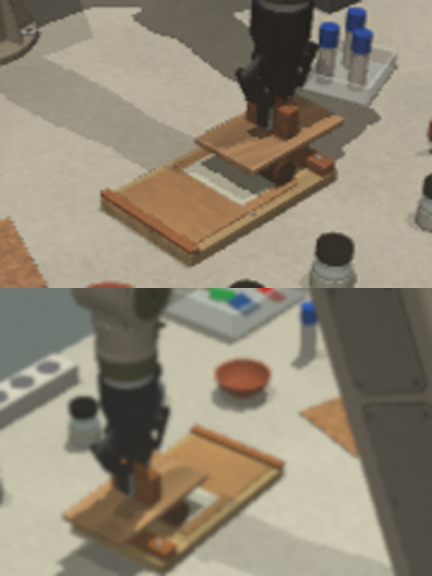

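Request:
apply_moves:
  moves:
    - [[0.2,0.01,0],0,0]
    - [[0.4,0.02,0],0,0]
    - [[0.6,0.03,0],0,0]
    - [[0.8,0.04,0],0,0]
    - [[1.0,0.05,0],0,0]
    - [[1.2,0.06,0],0,0]
    - [[1.4,0.07,0],0,0]
    - [[1.6,0.08,0],0,0]
    - [[1.8,0.09,0],0,0]
    - [[1.8,0.09,0],0,0]

```text
clock: 32.4
tcp_pos: [0.5655, 0.1131, 0.0732]
orientation: [0.003, 0.692, 0.722, 0.002]
wrist_force: [1.9, 0.4, 9.6]
finger_gap: 0.0226
```

```bash
python3 st.py
```

```text
t 32.4 tcp [0.5655 0.1131 0.0732] jig xy 0.0089 0.1048 F [1.93 0.37 9.63] M [-0.35 -0.04  0.05] tilt z [ 0.0064 -0.001  -1.    ] head 92.38 gap 0.0226
```

Request:
apply_moves:
  moves:
    - [[0.2,0.01,0],0,0]
    - [[0.4,0.02,0],0,0]
    - [[0.6,0.03,0],0,0]
    - [[0.8,0.04,0],0,0]
    - [[1.0,0.05,0.01],0,0]
    - [[1.2,0.06,0.02],0,0]
    - [[1.4,0.07,0.03],0,0]
    - [[1.6,0.08,0.04],0,0]
    - [[1.6,0.08,0.04],0,0]
    - [[1.6,0.08,0.04],0,0]

```text
clock: 33.65
tcp_pos: [0.5654, 0.1295, 0.0728]
orientation: [0.002, 0.692, 0.722, 0.002]
wrist_force: [0.3, 2.2, 9.1]
finger_gap: 0.0228
```

```bash
python3 st.py
```

```text
t 33.65 tcp [0.5654 0.1295 0.0728] jig xy 0.0095 0.1212 F [0.31 2.16 9.08] M [-0.25 -0.34  0.06] tilt z [ 6.1e-03 -4.0e-04 -1.0e+00] head 92.4 gap 0.0228
```

Request:
apply_moves:
  moves:
    - [[0.2,0.01,0.02],0,0]
    - [[0.4,0.02,0.04],0,0]
    - [[0.6,0.03,0.06],0,0]
    - [[0.8,0.04,0.08],0,0]
    - [[1.0,0.05,0.1],0,0]
    - [[1.2,0.06,0.12],0,0]
    - [[1.2,0.06,0.12],0,0]
    - [[1.2,0.06,0.12],0,0]
    - [[1.2,0.06,0.12],0,0]
    - [[1.2,0.06,0.12],0,0]

```text
clock: 34.9
tcp_pos: [0.5655, 0.1417, 0.0712]
orientation: [0.002, 0.692, 0.722, 0.002]
wrist_force: [1.9, 1.5, 6.3]
finger_gap: 0.0228
```

```bash
python3 st.py; python3 look.py 11
```

```text
t 34.9 tcp [0.5655 0.1417 0.0712] jig xy 0.0101 0.1334 F [1.93 1.51 6.27] M [-0.03 -0.61  0.15] tilt z [ 5.9e-03  1.0e-04 -1.0e+00] head 92.41 gap 0.0228
```

View pics/l11.png

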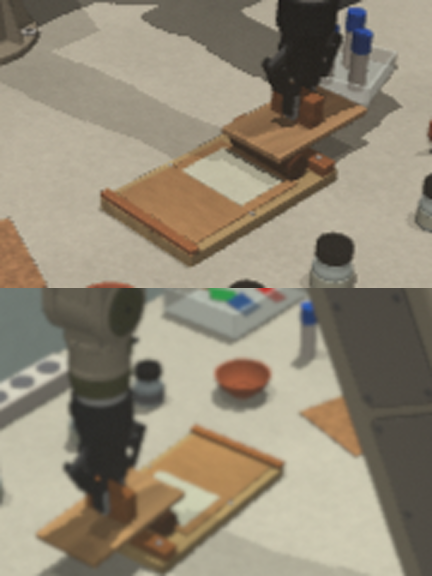

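Request:
apply_moves:
  moves:
    - [[0.2,0.01,0.01],0,0]
    - [[0.4,0.02,0.02],0,0]
    - [[0.5,0.03,0.03],0,0]
    - [[0.6,0.03,0.04],0,0]
    - [[0.7,0.03,0.04],0,0]
    - [[0.8,0.03,0.04],0,0]
    - [[0.8,0.03,0.04],0,0]
    - [[0.8,0.03,0.04],0,0]
    - [[0.8,0.03,0.04],0,0]
    - [[0.8,0.03,0.04],0,0]

```text
clock: 36.25
tcp_pos: [0.5657, 0.1492, 0.0707]
orientation: [0.002, 0.692, 0.722, 0.002]
wrist_force: [4.6, -0.7, 5.5]
finger_gap: 0.0229
```

```bash
python3 st.py
```

```text
t 36.25 tcp [0.5657 0.1492 0.0707] jig xy 0.0106 0.1409 F [ 4.56 -0.7   5.54] M [-0.42 -0.82  0.3 ] tilt z [ 6.e-03 -7.e-04 -1.e+00] head 92.39 gap 0.0229
```

Request:
apply_moves:
  moves:
    - [[0.2,0.02,0.01],0,0]
    - [[0.4,0.04,0.02],-0.5,0]
    - [[0.6,0.06,0.02],-1,0]
    - [[0.8,0.08,0.02],-1.5,0]
    - [[0.8,0.08,0.02],-1.5,0]
    - [[0.8,0.08,0.02],-1.5,0]
    - [[0.8,0.08,0.02],-1.5,0]
    - [[0.8,0.08,0.02],-1.5,0]
    - [[0.8,0.08,0.02],-1.5,0]
    - [[0.8,0.08,0.02],-1.5,0]

```text
clock: 37.5
tcp_pos: [0.5643, 0.1558, 0.0702]
orientation: [0.002, 0.683, 0.73, -0.0]
wrist_force: [0.5, -2.9, 9.5]
finger_gap: 0.0229
```

```bash
python3 st.py; python3 look.py 12; python3 -c "
import cv2;a=cv2.imread('pics/scene_12.png')[180:260,290:380];b=cv2.imread('pics/side_12.png')[180:260,180:270]
cv2.imwrite('pics/x12.png',cv2.resize(cv2.hconcat([a,b]),None,fx=4.4,fy=4.4,interpolation=2))"
```

```text
t 37.5 tcp [0.5643 0.1558 0.0702] jig xy 0.0094 0.1475 F [ 0.46 -2.91  9.53] M [-1.61 -0.01  0.15] tilt z [ 0.0027 -0.0038 -1.    ] head 93.84 gap 0.0229
```

View pics/x12.png

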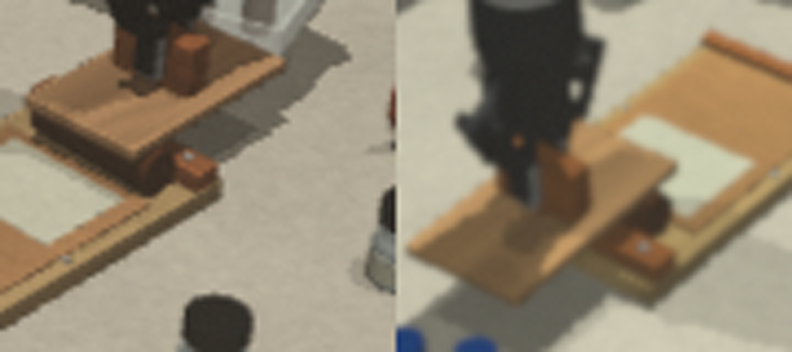

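Request:
apply_moves:
  moves:
    - [[0.15,0,0],0,0]
    - [[0.3,0.01,0],0,0]
    - [[0.45,0.02,0],0,0]
    - [[0.6,0.02,0],0,0]
    - [[0.7,0.02,0],0,0]
    - [[0.8,0.02,0],0,0]
    - [[0.8,0.02,0],0,0]
    - [[0.8,0.02,0],0,0]
    - [[0.8,0.02,0],0,0]
    - [[0.8,0.02,0],0,0]

```text
clock: 38.85
tcp_pos: [0.564, 0.1631, 0.0701]
orientation: [0.003, 0.683, 0.73, -0.001]
wrist_force: [1.3, -4.8, 9.0]
finger_gap: 0.0226
```

```bash
python3 st.py; python3 look.py 13; python3 -c "
import cv2;a=cv2.imread('pics/scene_13.png')[180:260,290:380];b=cv2.imread('pics/side_13.png')[180:260,180:270]
cv2.imwrite('pics/x13.png',cv2.resize(cv2.hconcat([a,b]),None,fx=4.4,fy=4.4,interpolation=2))"
```

```text
t 38.85 tcp [0.564  0.1631 0.0701] jig xy 0.0094 0.1549 F [ 1.29 -4.79  8.96] M [-1.95 -0.06  0.05] tilt z [ 0.0025 -0.0051 -1.    ] head 93.79 gap 0.0226
```

View pics/x13.png

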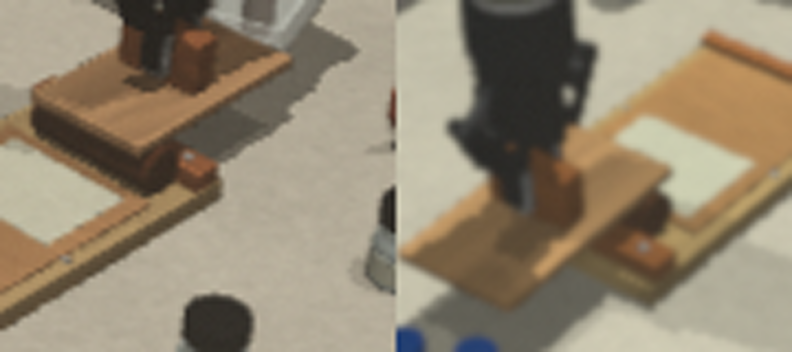

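Request:
apply_moves:
  moves:
    - [[0.15,0,0],0,0]
    - [[0.3,0,0],0,0]
    - [[0.45,0,0],0,0]
    - [[0.6,0,0],0,0]
    - [[0.7,0,0],0,0]
    - [[0.7,0,0],0,0]
    - [[0.7,0,0],0,0]
    - [[0.7,0,0],0,0]
    - [[0.7,0,0],0,0]
    - [[0.7,0,0],0,0]

```text
clock: 40.2
tcp_pos: [0.5634, 0.1701, 0.07]
orientation: [0.003, 0.683, 0.73, -0.001]
wrist_force: [0.2, -5.0, 9.6]
finger_gap: 0.0229
```

```bash
python3 st.py; python3 look.py 14; python3 -c "
import cv2;a=cv2.imread('pics/scene_14.png')[180:250,290:350]
cv2.imwrite('pics/x14.png',cv2.resize(a,None,fx=8,fy=8,interpolation=2))"
```

```text
t 40.2 tcp [0.5634 0.1701 0.07  ] jig xy 0.009 0.1619 F [ 0.2  -5.01  9.57] M [-2.08 -0.12  0.04] tilt z [ 0.0022 -0.0052 -1.    ] head 93.8 gap 0.0229
```

View pics/x14.png

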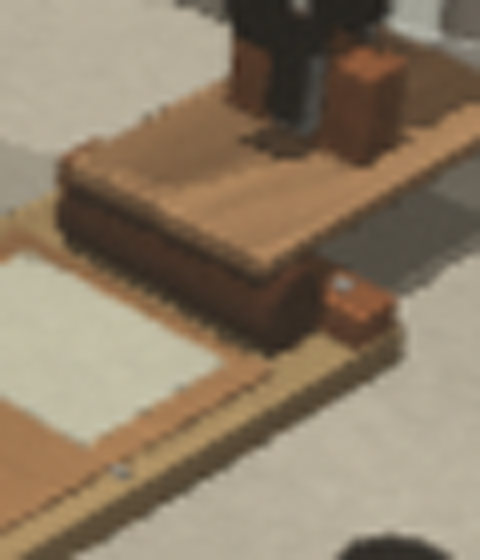

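Request:
apply_moves:
  moves:
    - [[0,0,-0.05],0,0]
    - [[0,0,-0.1],0,0]
    - [[0,0,-0.2],0,0]
    - [[0,0,-0.4],0,0]
    - [[0,0,-1],0,0]
    - [[0,0,-2.5],0,0]
    - [[0,0,-5],0,0]
    - [[0,0,-8],0,0]
    - [[0,0,-9],0,0]
    - [[0,0,-9],0,0]

```text
clock: 41.55
tcp_pos: [0.5628, 0.1724, 0.1599]
orientation: [0.001, 0.683, 0.731, 0.001]
wrist_force: [-0.4, -0.0, -2.4]
finger_gap: 0.0224
```

```bash
python3 st.py; python3 look.py 15; python3 -c "
import cv2;a=cv2.imread('pics/scene_15.png')[180:250,290:350];b=cv2.imread('pics/side_15.png')[180:250,190:260]
cv2.imwrite('pics/x15.png',cv2.resize(cv2.hconcat([a,b]),None,fx=6,fy=6,interpolation=2))"
```

```text
t 41.55 tcp [0.5628 0.1724 0.1599] jig xy 0.0086 0.1642 F [-0.36 -0.05 -2.36] M [-0.   -0.03 -0.02] tilt z [ 1.7e-03  3.0e-04 -1.0e+00] head 93.88 gap 0.0224
```

View pics/x15.png

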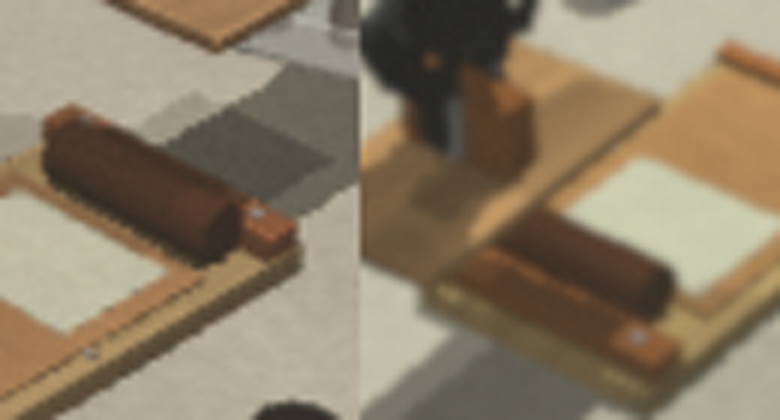

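Request:
apply_moves:
  moves:
    - [[0,0,-3],0,0]
    - [[0,1,-6],0,0]
    - [[-3,3,-9],0,0]
    - [[-6,5,-10],0,0]
    - [[-10,7,-10],0,0]
    - [[-12.8,8.8,-10],0,0]
    - [[-12.8,8.8,-10],0,0]
    - [[-12.8,8.8,-10],0,0]
    - [[-12.8,8.8,-10],0,0]
    - [[-12.8,8.8,-10],0,0]

```text
clock: 42.9
tcp_pos: [0.6583, 0.0515, 0.2593]
orientation: [-0.0, 0.682, 0.731, -0.0]
wrist_force: [-0.5, 0.1, -2.7]
finger_gap: 0.0227
```

```bash
python3 - <<'E'
from h import *
import pickle
d=snap('wrist','wrist16.png');pickle.dump(d,open('d16.pkl','wb'))
cv2.imwrite('pics/w16.png',cv2.resize(d[1]['pixels'][:170,180:430,::-1],None,fx=3.2,fy=3.2,interpolation=cv2.INTER_CUBIC))
E
python3 st.py
```

```text
t 42.95 tcp [0.6585 0.0514 0.2594] jig xy 0.0994 0.0395 F [ 0.62  0.67 -1.94] M [ 0.01 -0.01  0.01] tilt z [ 2.e-04 -1.e-04 -1.e+00] head 93.94 gap 0.0225
```

View pics/w16.png

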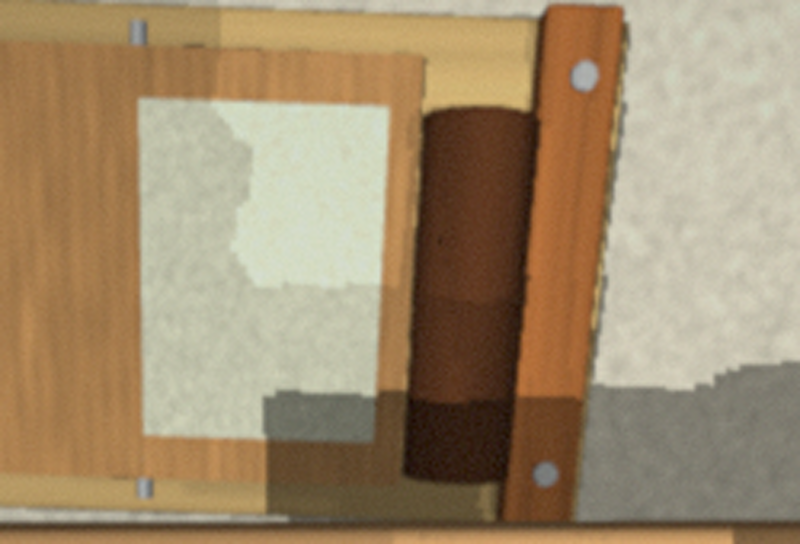

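Request:
apply_moves:
  moves:
    - [[-4.3,-2.4,0],2,0]
    - [[-8.6,-4.8,0],4,0]
    - [[-12.9,-7.3,1],7,0]
    - [[-17.2,-9.7,2],10,0]
    - [[-21.5,-12.1,4],13,0]
    - [[-25.8,-14.5,6],16,0]
    - [[-30.1,-16.9,8],18,0]
    - [[-34.4,-19.3,10],20,0]
    - [[-38.7,-21.8,12],22,0]
    - [[-38.7,-21.8,12],22,0]

```text
clock: 44.2
tcp_pos: [0.4652, -0.3524, 0.1376]
orientation: [-0.001, 0.811, 0.585, -0.001]
wrist_force: [-0.4, 1.4, -2.0]
finger_gap: 0.0226
```

```bash
python3 st.py
```

```text
t 44.2 tcp [ 0.4652 -0.3524  0.1376] jig xy -0.1096 -0.3563 F [-0.39  1.41 -2.05] M [ 0.11  0.02 -0.  ] tilt z [-2.e-03  9.e-04 -1.e+00] head 71.6 gap 0.0226
```

Request:
apply_moves:
  moves:
    - [[0,0,3],0,0]
    - [[0,0,6],0,0]
    - [[0,0,8],0,0]
    - [[0,0,10],0,0]
    - [[0,0,11],0,0]
    - [[0,0,11.4],0,0]
    - [[0,0,11.4],0,0]
    - [[0,0,11.4],0,0]
    - [[0,0,11.4],0,0]
    - [[0,0,11.4],0,0]

```text
clock: 45.45
tcp_pos: [0.4676, -0.3506, 0.0255]
orientation: [0.0, 0.81, 0.587, 0.0]
wrist_force: [0.0, 0.6, -3.0]
finger_gap: 0.0226
```

```bash
python3 st.py
```

```text
t 45.45 tcp [ 0.4676 -0.3506  0.0255] jig xy -0.1072 -0.3546 F [ 0.03  0.58 -2.97] M [ 0.07 -0.02 -0.01] tilt z [ 4.e-04 -4.e-04 -1.e+00] head 71.87 gap 0.0226
```

Request:
apply_moves:
  moves:
    - [[0,0,0.1],0,0]
    - [[0,0,0.2],0,0]
    - [[0,0,0.3],0,0]
    - [[0,0,0.36],0,0]
    - [[0,0,0.42],0,0]
    - [[0,0,0.46],0,0]
    - [[0,0,0.48],0,0]
    - [[0,0,0.48],0,0]
    - [[0,0,0.48],0,0]
    - [[0,0,0.48],0,0]

```text
clock: 46.7
tcp_pos: [0.4674, -0.3504, 0.0209]
orientation: [0.0, 0.81, 0.587, -0.0]
wrist_force: [-3.1, 0.5, 5.7]
finger_gap: 0.0229
```

```bash
python3 st.py
```

```text
t 46.7 tcp [ 0.4674 -0.3504  0.0209] jig xy -0.1073 -0.3545 F [-3.12  0.47  5.68] M [0.55 0.39 0.13] tilt z [ 2.e-04 -4.e-04 -1.e+00] head 71.87 gap 0.0229
```

Contact on the mat (about 8 N, same height as when picked up). Release and retreat.

Request:
apply_moves:
  moves:
    - [[0,0,-0.03],0,0.1]
    - [[0,0,-0.03],0,0.5]
    - [[0,0,-0.03],0,1]
    - [[0,0,-0.03],0,1]
    - [[0,0,-0.03],0,1]
    - [[0,0,-0.03],0,1]
    - [[0,0,-0.03],0,1]
    - [[0,0,-0.03],0,1]
    - [[0,0,-0.03],0,1]
    - [[0,0,-0.03],0,1]

```text
clock: 47.95
tcp_pos: [0.4674, -0.3504, 0.0207]
orientation: [0.0, 0.81, 0.587, -0.0]
wrist_force: [0.3, -0.4, -0.3]
finger_gap: 0.0856
```

```bash
python3 st.py
```

```text
t 47.95 tcp [ 0.4674 -0.3504  0.0207] jig xy -0.1073 -0.3544 F [ 0.28 -0.39 -0.31] M [-0.02  0.01  0.04] tilt z [ 0.e+00 -1.e-04 -1.e+00] head 71.87 gap 0.0856
```

Request:
apply_moves:
  moves:
    - [[0,0,-1],0,1]
    - [[0,0,-3],0,1]
    - [[0,0,-6],0,1]
    - [[0,0,-10],0,1]
    - [[0,0,-14],0,1]
    - [[0,0,-18],0,1]
    - [[0,0,-20],0,1]
    - [[0,0,-20],0,1]
    - [[0,0,-20],0,1]
    - [[0,0,-20],0,1]

```text
clock: 49.2
tcp_pos: [0.4669, -0.3498, 0.2192]
orientation: [-0.001, 0.81, 0.587, -0.0]
wrist_force: [0.7, -0.3, -0.7]
finger_gap: 0.0853
```

```bash
python3 - <<'E'
from h import *
for n in ['wrist','scene']: s,c=snap(n,n+'20.png')
E
python3 st.py
```

```text
t 49.3 tcp [ 0.467  -0.3499  0.2195] jig xy -0.1077 -0.354 F [-0.5   0.13 -0.24] M [ 0.03 -0.02  0.01] tilt z [-0.0015  0.0014 -1.    ] head 71.88 gap 0.0857
```

View pics/wrist20.png

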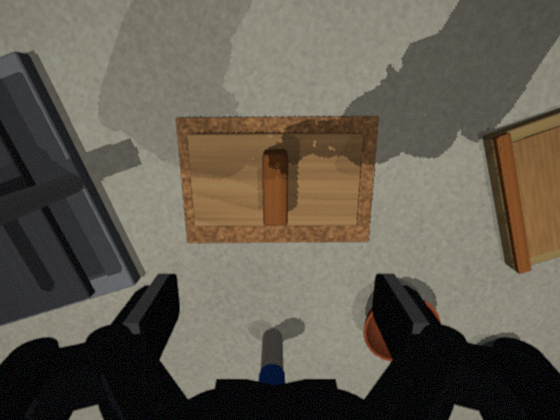

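View pics/scene20.png

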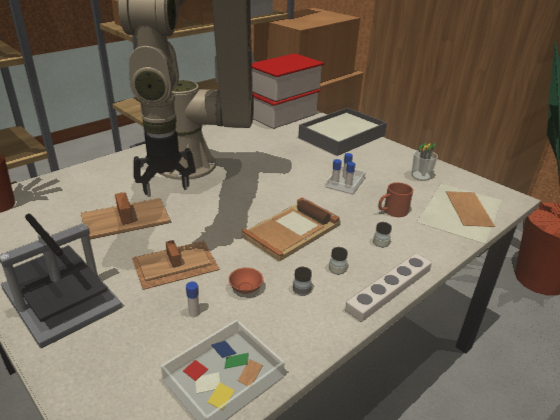

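The wrist picture shows the board flat and centred inside the mat, with the handle at (275,188). In the scene picture the roller rests at the stop (315,211) and the bystanders have not moved. Handing in.

```bash
python3 -c "
from workcell import env
print(env.hand_in())"
```

```text
the job is handed in; nothing more can be done
None
```

I rolled the card flat, left the roller at the stop, laid the palm board back on its mat and handed the job in at 49.3 s of the 72 s allowed. No verdict is reported, so what follows is from my own checks.

- **Pressing:** I read the wrist force after each move, about every 10 mm of roller travel or less. It showed about 8.5–12.5 N on the roller from the start to the card's end. It fell to 8–9 N as the roller dropped off onto the seat, then was about 12 N at the stop. Force between readings was not seen.
- **Rolling:** The roller started about 3° askew. I moved the board at right angles to it, and the wrist moments and pictures fitted the board moving twice as far as the roller. I did not measure the roller's turn itself.
- **At the stop:** I pushed the board on about 20 mm until it slid over the held roller with a steady 5 N of drag. A wrist picture after lifting showed the roller snug and parallel against the stop. I judged that and its position across the jig by eye and gave neither a number.
- **Board:** It was felt down on the mat at the same height as when picked up, then released. The last picture shows it flat and centred, and the gripper is 0.2 m above it.
- **Bystanders:** All stood where they began in the last scene picture, by eye.

Nothing failed. The first positions from the two fixed cameras disagreed by up to 11 mm on the stop's corners, so I used the wrist camera's measurements instead. Those agreed with the given sizes to within a few millimetres.

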